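# Pack the field sampling kit

## Task

Pack the four closed (capped) sample containers into the open olive kit case: each goes upright in the pocket that matches its shape and size, standing on the pocket's floor. Leave the two uncapped empties standing where they are, and do not tip any container over on the way.

Things in the scene. Friction and masses are not known exactly. Their poses are not given: they have to be found in the camera images.
- jar_center (a point): Wide jar, CLOSED with a white ribbed screw cap: round, 56 mm across, 80 mm tall (cap 55 mm across, top 15 mm), about 0.15 kg, hazy grey plastic. Stands upright on the table (z up), loose; this point is its centre, half-way up.
- vial_center (a point): Slim vial, CLOSED with a white ribbed cap: round, 30 mm across, 90 mm tall (cap 30 mm across, top 14 mm), about 0.06 kg, same plastic. Stands upright on the table (z up), loose; this point is its centre, half-way up.
- square_bottle_center (a point): Square bottle, closed with a white cap: body 44 x 44 mm and 80 mm tall, sides along its x and y; cap 34 mm across on a short neck, 100 mm tall in all, about 0.16 kg. Stands upright on the table (z up), loose; this point is its centre, half-way up. This is 50 mm above its underside.
- flask_center (a point): Flat flask, closed with a white cap: body 28 mm thick along its x, 60 mm wide along its y and 80 mm tall; cap 25 mm across on a short neck, 100 mm tall in all, about 0.12 kg. Stands upright on the table (z up), loose; this point is its centre, half-way up. This is 50 mm above its underside.
- open_jar_center (a point): EMPTY wide jar without a cap, open at the top (one looks into it): 56 mm across, 78 mm tall, otherwise like the wide jar. To be left where it is. Stands upright on the table (z up), loose; this point is its centre, half-way up.
- open_vial_center (a point): EMPTY slim vial without a cap, open at the top: 30 mm across, 88 mm tall, otherwise like the slim vial. To be left where it is. Stands upright on the table (z up), loose; this point is its centre, half-way up.
- jar_pocket (a point): Pocket for the wide jar: the large round one, 76 mm across. Sunk 20 mm into the top of a grey 90 mm square insert; this point is the centre of the pocket's floor, 14 mm above the table. z up, x and y along the insert's sides. Inserts fill a fixed olive case, 194 mm square, in a 2 x 2 grid 92 mm apart, sides parallel; its rim is 40 mm above the table.
- vial_pocket (a point): Pocket for the slim vial: the small round one, 50 mm across. Sunk 20 mm into the top of a grey 90 mm square insert; this point is the centre of the pocket's floor, 14 mm above the table. z up, x and y along the insert's sides. In the same case as the other pockets; which is where varies.
- square_pocket (a point): Pocket for the square bottle: square, 60 x 60 mm. Sunk 20 mm into the top of a grey 90 mm square insert; this point is the centre of the pocket's floor, 14 mm above the table. z up, x and y along the insert's sides. In the same case as the other pockets; which is where varies.
- flask_pocket (a point): Pocket for the flat flask: oblong, 46 mm along its x and 78 mm along its y. Sunk 20 mm into the top of a grey 90 mm square insert; this point is the centre of the pocket's floor, 14 mm above the table. z up, x and y along the insert's sides. In the same case as the other pockets; which is where varies.
There are look-alikes about, which are no part of the job. What is shaped like the part that bears vial_center but blue or turquoise is not meant.

How it is judged (in metres and radians):
At the end, for the whole second after the job is handed in: Wide jar, slim vial, square bottle and flat flask each stand in their own pocket: centre within 15 mm sideways of the pocket's centre, underside within 5 mm of its floor, tilted less than 0.12 rad, at rest and released. The two open empties stand upright within 30 mm of where they started (horizontal distance between jar_center and jar_pocket below 0.015 m and z of jar_center in the frame of jar_pocket below 0.045 m and angle between each of jar_center, vial_center, square_bottle_center, flask_center, open_jar_center, open_vial_center's own z axis and vertical below 0.12 rad and linear speed of each of jar, vial, square_bottle, flask below 0.02 m/s and angular speed of each of jar, vial, square_bottle, flask below 0.2 rad/s and contact force between each of jar, vial, square_bottle, flask and the fingers below 0.1 N and horizontal distance between vial_center and vial_pocket below 0.015 m and z of vial_center in the frame of vial_pocket below 0.05 m and horizontal distance between square_bottle_center and square_pocket below 0.015 m and z of square_bottle_center in the frame of square_pocket below 0.055 m and horizontal distance between flask_center and flask_pocket below 0.015 m and z of flask_center in the frame of flask_pocket below 0.055 m and distance of each of open_jar_center, open_vial_center from where it was at the start of the episode below 0.03 m); the robot touches nothing.
It fails at once if an uncapped empty is shifted by more than 30 mm or knocked over (distance of any of open_jar_center, open_vial_center from where it was at the start of the episode above 0.03 m or angle between any of open_jar_center, open_vial_center's own z axis and vertical above 0.7 rad).
It fails at once if a sample container is tipped over (more than 0.7 rad) (angle between any of jar_center, vial_center, square_bottle_center, flask_center's own z axis and vertical above 0.7 rad).
It also fails if it takes over 109 s, if anything falls off the work surface, if the arm or the gripper's body presses on something with over 40 N, if the wrist force passes 120 N, or if a joint passes its speed limit or range.

## Robot

A 6-joint arm with a two-finger parallel gripper is mounted at the origin on the work surface. World frame = base frame: x ahead of the robot, y to its left, z up, the work surface at z = 0. Lengths are in mm, angles in rad, forces in N, time in s.
With the tool pointing down it reaches from about 300 to 775 mm from the base axis. Payload 14.6 kg.
Tool frame: the origin (TCP) lies on the centre line of the jaws, within the pads' length; the fingertips stand 8 mm ahead of it and the grasp point (between the pads) lies 11 mm behind it; z points along the fingers, y is the direction in which the jaws open and shut (so a half turn about z gives the same grasp; the last joint's range is limited). The gripper opens to 94 mm and grips with 3 to 60 N. Pads are 16 mm wide; open, the fingers measure 119 mm over their backs; the gripper's body (75 mm by 177 mm) begins 78 mm behind the grasp point.
Start: joints at [1.033, 0.3, 1.521, -0, 1.321, -0.067], TCP at [249.475, 490.154, 213.446] pointing down, gripper open.
Joint ranges: [-3.03, 3.03], [-0.79, 2.21], [0.23, 2.52], [-1.04, 4.18], [0, 3.07], [-2.55, 2.55]. Speed limits (rad/s): [2.22, 2.22, 2.57, 3.14, 3.14, 3.14].

## Interface

Orientations are given as [roll, pitch, yaw] about the fixed x, y, z axes, in that order (R = Rz(yaw) Ry(pitch) Rx(roll)).
In Python, from cell import read_state, cams, manip gives the robot as it stands.
- The arm moves only by the shell command python3 -m handwheel 'ROWS' [OPENING] [FORCE]. ROWS is JSON, a list of rows, each a list of 4 numbers: the shift along the tool's x, y, z in m, then the turn about the tool's z in degrees. In form: [[dx, dy, dz, turn], ...]. A call has 1 to 5 rows; each row is the pose to reach, as a shift and turn from the pose measured when the call began, along the tool's axes at that moment; what a row does not reach only later rows make up. A row lasts 1/8 s, in which the tool goes at most 62.5 mm and 10.7 degrees, less where a joint would pass 70% of its speed; a pose out of reach is approached as far as the arm can. A call with a gripper value outside its range is refused whole. OPENING is the closure, from 0 (fully open) to 1 (shut), set as the call begins (- or left out, the last holds). The fingers move at their own pace and stop on an object; FORCE is the grip in N (left out, the last holds). Time passes only in rows, so rows that repeat a pose let the fingers close. It gives the time, the measured TCP pose, the force and the opening at its end, in the units of the state.
- read_state(): the state, without advancing time (a new reading comes with each control period).
- cams.camera(name): name is "side" or "top"; returns the picture (420x560x3 uint8, red, green, blue); there is no depth.
- cams.get_calibration(name): a dict with "vertical_fov" (degrees; the focal length in pixels is half the picture's height over the tangent of half this angle, whatever the lens; pixels are square), "cx", "cy" (the principal point, pixels), "R" (3x3) and "t" (3): a world point X has camera coordinates R X + t. Camera axes: x right, y down, z forward; pixel columns grow to the right and rows downward; lengths in mm; the calibration is good to about 2 mm. A picture is of the moment at which its call begins. get_calibration takes no time and is no camera call.
- manip.sign_off(): hands the job in, once; it reports no verdict.
The state is a dict: "clock": time; "joints": joint angles; "qd": joint speeds; "effort": joint torques, N m; "eef_pos": TCP position; "eef_rot": TCP orientation; "wrist_force": force on the tool from outside, world axes, zero at the start; "moment": the same for the moment, N m; "finger_gap": finger opening in mm.
Only numpy, scipy, OpenCV 4.12 (cv2) and the standard library are available. Lean on these libraries where they do the work, as an engineer would, in place of code of your own. Each camera call takes 0.05 s, during which the arm holds its last target. There are 200 camera calls.

## Working session

There is one attempt and no reset: what is moved stays moved. The work goes in short steps, Python scripts to look and compute and a shell command to move; the robot and the scene stay as the last step left them, time stands still between calls to the robot, and variables do not carry over. Pictures are saved under pics/ and viewed, about 12 in all and at most 16, crops included, and the job is handed in when it is done.

```bash
mkdir -p pics; ls
python3 - <<'E'
from cell import read_state,cams,manip
import cv2,json
s=read_state();print(s)
for n in("top","side"):
    print(n,cams.get_calibration(n))
    cv2.imwrite(f"pics/{n}0.png",cams.camera(n)[:,:,::-1])
E
```

```text
pics
{'clock': 0.0, 'joints': array([ 1.03339917e+00,  3.00448195e-01,  1.52160586e+00, -2.17248910e-05,
        1.32069538e+00, -6.65769505e-02]), 'qd': array([ 7.74214546e-05,  3.15570581e-04,  1.00097937e-03, -3.28171528e-04,
        7.69208161e-04, -4.10489728e-04]), 'effort': array([-1.31841629e-03, -5.31820321e+01, -3.52724648e+01,  7.07389601e-02,
        2.45460105e-02, -9.25675954e-05]), 'eef_pos': array([249.35084001, 489.93347088, 212.88840605]), 'eef_rot': array([-3.14043703e+00, -5.59625723e-05,  2.67077780e+00]), 'wrist_force': array([ 0.14287799, -0.06882278, -0.44027956]), 'moment': array([-0.02895689,  0.00255741,  0.03776466]), 'finger_gap': 93.92232908252532}
top {'vertical_fov': 57.71292029824106, 'cx': 271.9774677750719, 'cy': 208.5389620802015, 'R': array([[ 0.07076592, -0.99748569, -0.00380681],
       [-0.97464314, -0.06833219, -0.2130762 ],
       [ 0.21228033,  0.01878882, -0.97702817]]), 't': array([-29.78501918, 513.92698399, 848.7181659 ])}
side {'vertical_fov': 49.58252197090437, 'cx': 276.2406907222981, 'cy': 218.08375789394796, 'R': array([[ 0.84325715, -0.53736211,  0.01262347],
       [-0.25933505, -0.42730868, -0.86611352],
       [ 0.4708107 ,  0.7270827 , -0.49968793]]), 't': array([-428.36228903,  183.08383823,  876.30755984])}
```

View pics/top0.png

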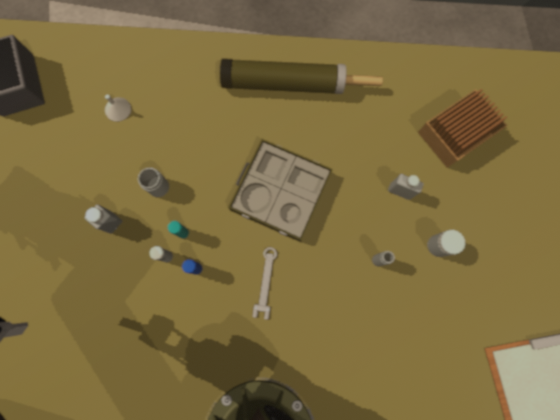

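View pics/side0.png

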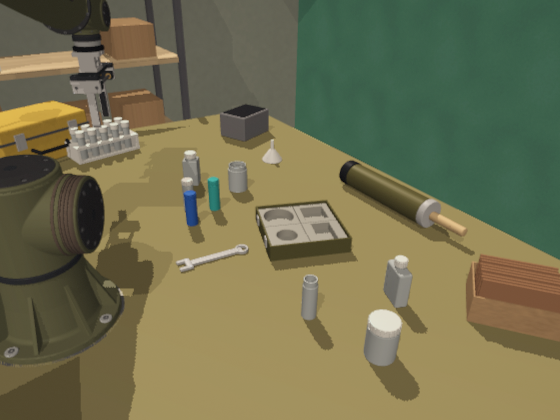

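Top view: case centre is at about (281,190). Its jar pocket is at (256,198), vial pocket at (290,213), and there are two rectangular pockets at (271,165) and (308,180). Capped items are at (97,217), (158,254), (410,185) and (450,243). The empties are at (150,180) and (387,258). I'll zoom in next.

Run:
```python
import cv2,numpy as np
t=cv2.imread("pics/top0.png");s=cv2.imread("pics/side0.png")
def c(im,x,y,w,h,k):return cv2.resize(im[y:y+h,x:x+w],None,fx=k,fy=k,interpolation=cv2.INTER_CUBIC)
m=np.zeros((600,800,3),np.uint8)
m[:300,:400]=c(t,225,135,100*4//3//1*1 if 0 else 133,100,3)[:300,:399] if 0 else cv2.resize(t[135:245,210:357],(400,300),interpolation=cv2.INTER_CUBIC)
m[:300,400:]=cv2.resize(t[160:280,75:235],(400,300),interpolation=cv2.INTER_CUBIC)
m[300:,:400]=cv2.resize(t[165:270,345:485],(400,300),interpolation=cv2.INTER_CUBIC)
m[300:,400:]=cv2.resize(s[145:250,150:290],(400,300),interpolation=cv2.INTER_CUBIC)
cv2.imwrite("pics/m1.png",np.clip(m*1.4,0,255))
```

```text
[ WARN:0@0.066] global loadsave.cpp:1063 imwrite_ Unsupported depth image for selected encoder is fallbacked to CV_8U.
```

View pics/m1.png

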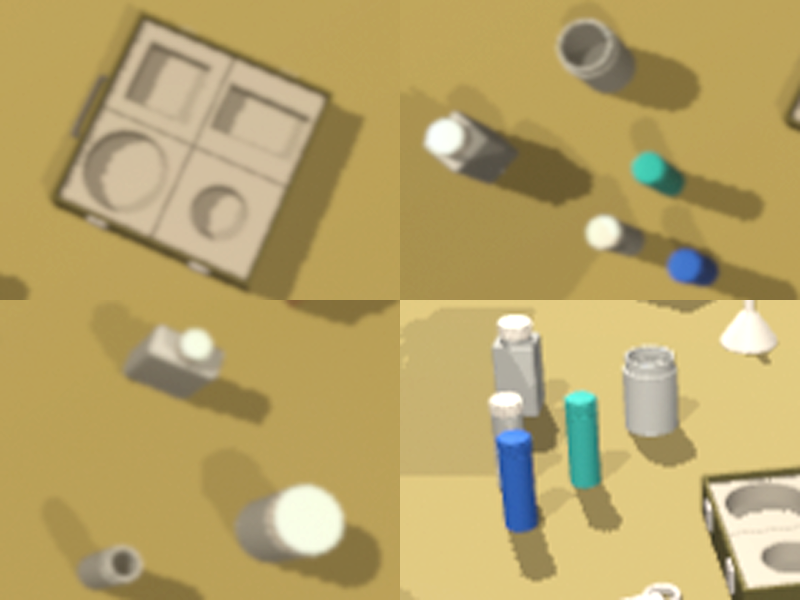

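The square bottle is the left one (97,217) and the flask the right one (410,185). The square pocket is top-left and the oblong flask pocket top-right. Next I turn these pixels into positions.

```bash
cat > h.py <<'E'
import numpy as np,cv2,sys
from cell import read_state,cams,manip
def ray(n,p):
    c=cams.get_calibration(n);f=210/np.tan(np.radians(c["vertical_fov"]/2));R=np.array(c["R"])
    return -R.T@c["t"],R.T@np.array([(p[0]-c["cx"])/f,(p[1]-c["cy"])/f,1])
def on(n,p,z):
    o,d=ray(n,p);return (o+d*(z-o[2])/d[2])[:2]
def px(n,X):
    c=cams.get_calibration(n);f=210/np.tan(np.radians(c["vertical_fov"]/2));q=np.array(c["R"])@X+c["t"];return q[:2]/q[2]*f+[c["cx"],c["cy"]]
def go(x,y,z,yaw):
    "tool-axis shift to world target; yaw in deg"
    s=read_state();R=cv2.Rodrigues(np.array([0,0,s["eef_rot"][2]]))[0]@np.diag([1,-1,-1])
    d=R.T@(np.array([x,y,z])-s["eef_pos"]);t=-((yaw-np.degrees(s["eef_rot"][2])+90)%180-90)
    return np.round(d/1000,4).tolist(),round(float(t),1)
E
python3 - <<'E'
from h import *
t=cv2.imread("pics/top0.png");s=cv2.imread("pics/side0.png")
# white caps
for n,im,L in(("top",t,{"sq":(97,217,100),"vial":(158,254,90),"flask":(412,181,100),"jar":(451,242,80)}),("side",s,{"sq":(190,156,100),"vial":(187,184,90),"flask":(401,262,100),"jar":(384,322,80)})):
    hsv=cv2.cvtColor(im,cv2.COLOR_BGR2HSV);m=((hsv[...,2]>(165))&(hsv[...,1]<75)).astype(np.uint8)
    k,l,st,c=cv2.connectedComponentsWithStats(m)
    for a,(x,y,z) in L.items():
        i=1+np.argmin(np.hypot(*(c[1:]-[x,y]).T)+1e3*(st[1:,4]<15));print(n,a,st[i],c[i].round(1),on(n,c[i],z if n=="top" else z-4).round(1))
# empties & blue tops
print("openjar",on("top",(150,177),78),"openvial",on("top",(388,257),88),"turq",on("top",(176,227),90),"blue",on("top",(190,266),90))
# inserts
hsv=cv2.cvtColor(t,cv2.COLOR_BGR2HSV);roi=np.zeros(t.shape[:2],np.uint8);roi[138:242,225:335]=1
m=((hsv[...,1]<90)&(hsv[...,2]>85)).astype(np.uint8)*roi
m=cv2.morphologyEx(m,cv2.MORPH_CLOSE,np.ones((3,3)))
cn=max(cv2.findContours(m,0,1)[0],key=cv2.contourArea);h=cv2.convexHull(cn)
q=cv2.approxPolyN(h,4) if hasattr(cv2,"approxPolyN") else cv2.approxPolyDP(h,6,True)
q=q.reshape(-1,2);W=np.array([on("top",p,34) for p in q]);print(q.tolist(),W.round(1).tolist(),np.linalg.norm(W-np.roll(W,1,0),axis=1),W.mean(0))
d=W-np.roll(W,1,0);print(np.degrees(np.arctan2(d[:,1],d[:,0])))
v=t.copy();v[m>0]=(0,0,255)
# grey body masks
for a,(x0,y0,x1,y1) in {"sq":(80,195,125,240),"flask":(380,165,430,210)}.items():
    c=t[y0:y1,x0:x1];H=cv2.cvtColor(c,cv2.COLOR_BGR2HSV);cv2.imwrite(f"pics/_{a}.png",cv2.resize(c,None,fx=8,fy=8,interpolation=cv2.INTER_CUBIC))
a=cv2.imread("pics/_sq.png");b=cv2.imread("pics/_flask.png");b=cv2.resize(b,(400,360))
cv2.imwrite("pics/m2.png",np.vstack([np.hstack([cv2.convertScaleAbs(np.hstack([a,b]),alpha=1.4)])]))
E
```

```text
top sq [ 86 208  13  13 134] [ 92.3 214.3] [463.6 407.8]
top vial [150 247  12  12 103] [155.4 252.3] [389.6 257.6]
top flask [409 176   9   9  65] [413.2 179.8] [ 594.7 -311.7]
top jar [442 231  22  22 394] [452.5 241.3] [ 462.3 -406.3]
side sq [184 150  13   9  72] [189.5 153.1] [460.  401.6]
side vial [181 177  12   7  56] [186.6 179.7] [388.5 255.8]
side flask [388 255  21  14 168] [398.9 260.7] [ 586.7 -314.2]
side jar [368 309  35  29 723] [384.6 322.1] [ 459.7 -409.7]
openjar [565.60583487 298.17185573] openvial [ 415.8176383  -258.94752094] turq [449.5150965  218.90016397] blue [365.00429978 177.18244351]
[[330, 170], [298, 241], [229, 210], [263, 141]] [[627.1, -129.9], [444.7, -60.7], [508.5, 110.7], [692.1, 41.9]] [183.63415395 195.15639071 182.84752189 196.09806715] [568.09402219  -9.49865861]
[-110.70466703  159.21045563   69.59027861  -20.55859119]
```

View pics/m2.png

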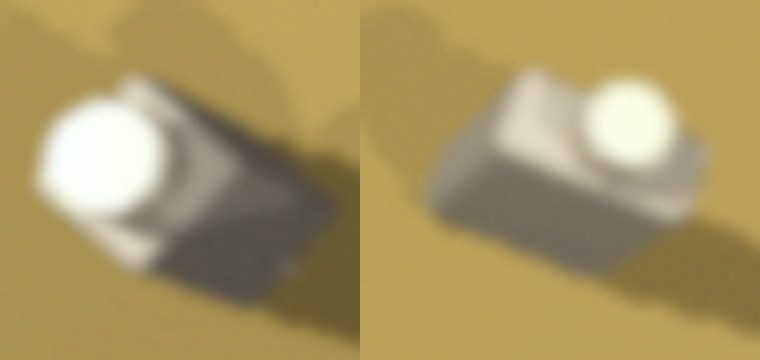

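Run:
```python
from h import *
def quad(P,z):
    W=np.array([on("top",p,z) for p in P]);d=W-np.roll(W,1,0);print(W.mean(0).round(1),np.linalg.norm(d,axis=1).round(1),(np.degrees(np.arctan2(d[:,1],d[:,0]))%90).round(1))
quad([(96.9,204.75),(110,215),(96.9,228.5),(84.75,217.5)],80)
quad([(401.9,173.75),(397.1,183.1),(418.5,192.5),(423.5,183.5)],80)
quad([(261.4,139.4),(331.1,169.9),(300.7,240.8),(230.2,209.6)],40)
for n,p in dict(jar=(255.9,197.8),vial=(290.4,212.9),sq=(271.3,165.5),fl=(306.2,179.5)).items():print(n,on("top",p,34).round(1))
print("grid");u=np.radians(-20.5)
for n,c in (("c1",(568.1,-9.5)),("c2",(568,-9))):
  for i in(-46,46):
    for j in(-46,46):print((np.array(c)+[i*np.cos(u)-j*np.sin(u),i*np.sin(u)+j*np.cos(u)]).round(1),end=" ")
print([px("side",np.array([568.1,-9.5,34])),px("side",np.array([568.1,-9.5,14]))])
```

```text
[462.8 405.8] [39.1 40.6 41.5 39.8] [54.3 57.4 53.3 54. ]
[ 592.5 -312. ] [54.2 26.2 53.2 25.5] [68.  64.6 68.7 62.3]
[568.1 -11.4] [195.1 190.2 192.1 185.1] [71.7 69.  70.2 69.9]
jar [543.4  48. ]
vial [511.7 -38.4]
sq [628.7  16.3]
fl [598.5 -72.3]
grid
[508.9 -36.5] [541.1  49.7] [595.1 -68.7] [627.3  17.5] [508.8 -36. ] [541.   50.2] [595.  -68.2] [627.2  18. ] [array([299.06819556, 222.29276509]), array([298.76469107, 229.22606657])]
```

```bash
python3 -c "
from h import *
print(go(463,407,180,144.5))"
```

```text
([-0.228, 0.0229, 0.033], 8.5)
```

```bash
python3 -m handwheel '[[-0.06,0.006,0.008,3],[-0.115,0.012,0.016,5],[-0.17,0.017,0.025,7],[-0.228,0.023,0.033,8.5],[-0.228,0.023,0.033,8.5]]' 0; python3 -c "
from h import *
print(go(463,407,47,144.5))"
```

```text
clock: 0.72
eef_pos: [465.4, 404.8, 178.3]
eef_rot: [-3.138, -0.0, 2.518]
wrist_force: [-0.8, 0.4, -0.1]
finger_gap: 94.2
([0.0033, 0.0003, 0.1313], -0.2)
```

```bash
python3 -m handwheel '[[0.003,0,0.05,0],[0.003,0,0.1,0],[0.003,0,0.131,0],[0.003,0,0.131,0]]'; python3 -m handwheel '[[0,0,0,0],[0,0,0,0],[0,0,0,0],[0,0,0,0],[0,0,0,0]]' 1 20;  python3 -m handwheel '[[0,0,0,0],[0,0,0,0]]'; python3 -c "
from h import *
cv2.imwrite('pics/g1.png',np.hstack([cv2.resize(cams.camera('side')[90:230,130:270,::-1],(420,420)),cv2.resize(cams.camera('top')[150:270,50:170,::-1],(360,360)).repeat(1,0)[:0].reshape(0,1,3) if 0 else cv2.resize(cams.camera('top')[150:290,30:155,::-1],(375,420))]))
print(go(463,407,190,144.5))"
```

```text
clock: 1.23
eef_pos: [461.1, 405.9, 45.3]
eef_rot: [-3.134, -0.002, 2.519]
wrist_force: [0.7, -1.1, 0.2]
finger_gap: 94.1
clock: 1.85
eef_pos: [461.2, 406.0, 45.5]
eef_rot: [-3.135, -0.001, 2.519]
wrist_force: [1.2, 0.7, 0.9]
finger_gap: 47.6
clock: 2.1
eef_pos: [461.3, 406.1, 45.6]
eef_rot: [-3.135, -0.001, 2.519]
wrist_force: [0.3, 1.1, 0.5]
finger_gap: 43.9
([-0.0009, 0.0017, -0.1444], -0.2)
```

View pics/g1.png

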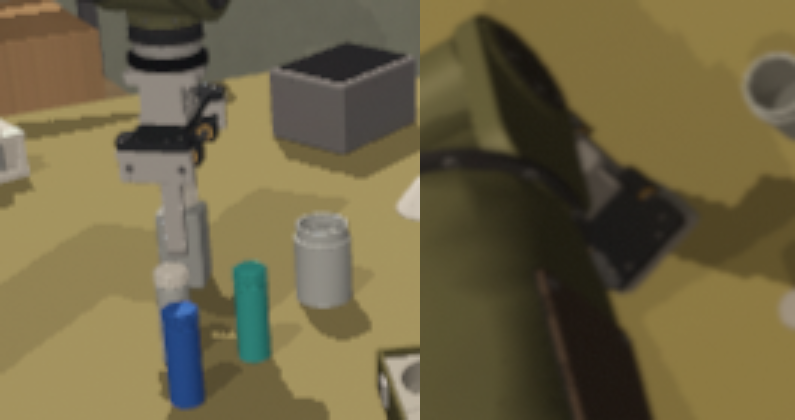

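The square bottle is gripped (gap 43.9 mm, fingers on the body in the side view). I'll lift it and carry it to the square pocket.

```bash
python3 -m handwheel '[[0,0,-0.03,0],[0,0,-0.07,0],[0,0,-0.11,0],[0,0,-0.145,0],[0,0,-0.145,0]]'; python3 -c "
from h import *
print(go(628.7,16.2,190,159.7))"
```

```text
clock: 2.82
eef_pos: [462.6, 407.2, 193.0]
eef_rot: [-3.139, -0.0, 2.519]
wrist_force: [-0.1, -0.3, -2.0]
finger_gap: 43.8
([-0.363, -0.2208, 0.003], -15.4)
```

```bash
python3 -m handwheel '[[-0.025,-0.015,0,-2],[-0.065,-0.04,0,-5],[-0.105,-0.064,0,-8],[-0.145,-0.088,0,-11],[-0.185,-0.112,0,-15.4]]'; python3 -c "
from h import *
print(go(628.7,16.2,190,159.7))"
```

```text
clock: 3.45
eef_pos: [547.4, 206.7, 191.3]
eef_rot: [-3.137, -0.003, 2.79]
wrist_force: [-0.2, 0.8, -0.7]
finger_gap: 44.0
([-0.1419, -0.1508, 0.0013], 0.1)
```

```bash
python3 -m handwheel '[[-0.035,-0.038,0,0],[-0.07,-0.075,0,0],[-0.105,-0.112,0,0],[-0.142,-0.151,0,0],[-0.142,-0.151,0,0]]'; python3 -m handwheel '[[0,0,0,0],[0,0,0,0]]'; python3 -c "
from h import *
cv2.imwrite('pics/p1.png',np.hstack([cv2.resize(cams.camera('side')[90:270,240:360,::-1],(360,540)),cv2.resize(cams.camera('top')[120:260,190:300,::-1],(424,540))]))
print(go(628.7,16.2,61,159.7))"
```

```text
clock: 4.08
eef_pos: [628.8, 12.8, 189.0]
eef_rot: [-3.136, -0.006, 2.786]
wrist_force: [-0.2, 0.1, -1.2]
finger_gap: 44.2
clock: 4.32
eef_pos: [628.3, 13.7, 188.2]
eef_rot: [-3.136, -0.007, 2.787]
wrist_force: [-0.3, 0.1, -1.2]
finger_gap: 44.1
([0.0007, 0.0024, 0.1279], -0.0)
```

View pics/p1.png

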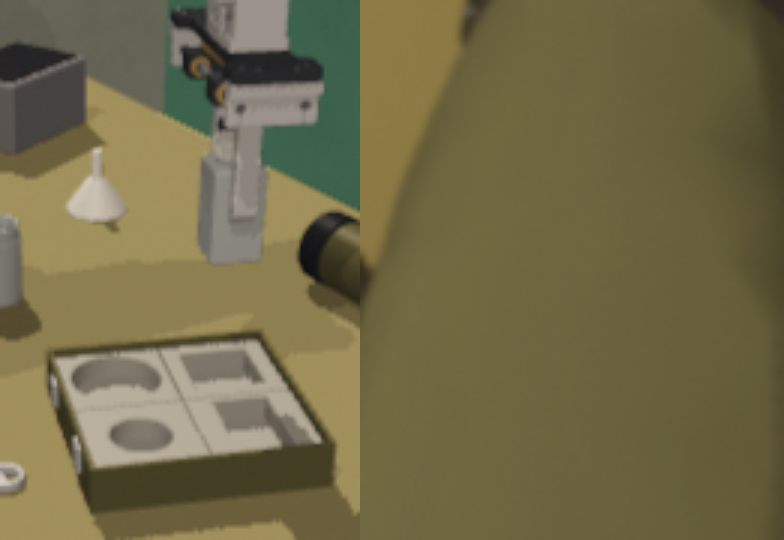

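The bottle hangs upright behind and above the square pocket, whose centre in the side view is about (314,212). I'll cross-check the pocket with the side camera and then lower the bottle.

```bash
python3 -c "
from h import *
for p in ((222,366),(117,378),(141,435),(268,424)): print(on('side',(240+p[0]/3,90+p[1]/3),34).round(1))"
python3 -m handwheel '[[0.001,0.002,0.03,0],[0.001,0.002,0.06,0],[0.001,0.002,0.09,0],[0.001,0.002,0.098,0],[0.001,0.002,0.098,0]]'; python3 -c "
from h import *
cv2.imwrite('pics/p2.png',cv2.resize(cams.camera('side')[110:290,230:370,::-1],(420,540)))
print(go(628.7,16.2,61,159.7))"
```

```text
[630.7  13.3]
[542.8  42.4]
[510. -43.]
[605.5 -81.9]
clock: 5.05
eef_pos: [627.7, 16.0, 91.3]
eef_rot: [-3.136, -0.006, 2.788]
wrist_force: [0.3, 0.1, 0.1]
finger_gap: 44.0
([-0.0006, 0.0005, 0.031], 0.0)
```

View pics/p2.png

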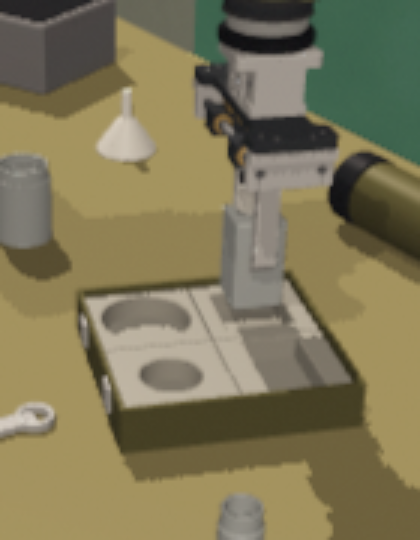

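The bottle's foot is over the square pocket and clear of its edges. I'll lower it and release.

```bash
python3 -m handwheel '[[-0.001,0.002,0.01,0],[-0.001,0.002,0.02,0],[-0.001,0.002,0.03,0],[-0.001,0.002,0.031,0],[-0.001,0.002,0.031,0]]'; python3 -c "
from h import *
print(go(628.7,15,59.5,159.7))"
```

```text
clock: 5.72
eef_pos: [629.5, 17.3, 61.0]
eef_rot: [-3.136, -0.005, 2.787]
wrist_force: [-0.7, -0.6, -1.9]
finger_gap: 44.0
([-0.0001, -0.0024, 0.0015], 0.0)
```

```bash
python3 -m handwheel '[[0,-0.0024,0,0],[0,-0.0024,0.001,0],[0,-0.0024,0.0015,0]]'; python3 -m handwheel '[[0,0,0,0],[0,0,0,0],[0,0,0,0],[0,0,0,0]]' 0.2; python3 -m handwheel '[[0,0,-0.03,0],[0,0,-0.08,0],[0,0,-0.13,0],[0,0,-0.13,0]]'; python3 -c "
from h import *
print(go(389.5,257,190,110))"
```

```text
clock: 6.1
eef_pos: [628.7, 15.0, 59.6]
eef_rot: [-3.136, -0.005, 2.787]
wrist_force: [-1.8, -0.3, 5.3]
finger_gap: 44.0
clock: 6.6
eef_pos: [628.6, 15.0, 59.6]
eef_rot: [-3.136, -0.005, 2.787]
wrist_force: [0.5, -0.7, 0.1]
finger_gap: 75.2
clock: 7.1
eef_pos: [630.9, 15.4, 194.0]
eef_rot: [-3.139, 0.002, 2.787]
wrist_force: [0.4, -0.2, 0.4]
finger_gap: 75.0
([0.3102, 0.1429, 0.004], 49.7)
```

```bash
python3 -m handwheel '[[0.05,0.025,0,10],[0.11,0.05,0,20],[0.16,0.075,0,30],[0.215,0.1,0,40],[0.26,0.12,0,49.7]]'; python3 -c "
from h import *
cv2.imwrite('pics/p3.png',cv2.resize(cams.camera('side')[110:290,230:370,::-1],(420,540)))
print(go(389.5,257,150,110))"
```

```text
clock: 7.72
eef_pos: [426.7, 219.2, 192.3]
eef_rot: [-3.14, 0.004, 1.915]
wrist_force: [0.3, -0.4, -0.0]
finger_gap: 75.4
([0.0444, -0.021, 0.0423], -1.0)
```

View pics/p3.png

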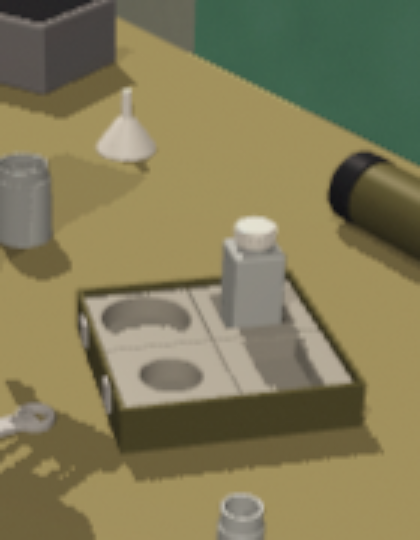

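The bottle stands upright in its pocket. The slim vial is next.

```bash
python3 -m handwheel '[[0.044,-0.021,0.03,-1],[0.044,-0.021,0.042,-1],[0.044,-0.021,0.042,-1],[0.044,-0.021,0.042,-1]]'; python3 -c "
from h import *
print(go(389.5,257,47,110))
s=read_state();t=cams.camera('side');m=((cv2.inRange(cv2.cvtColor(t,cv2.COLOR_RGB2HSV),(0,0,165),(179,75,255)))>0)
cv2.imwrite('pics/v1.png',cv2.resize(t[90:240,140:260,::-1],(480,600)))"
```

```text
clock: 8.28
eef_pos: [390.5, 255.9, 150.7]
eef_rot: [-3.14, 0.003, 1.918]
wrist_force: [-0.2, 0.3, -0.1]
finger_gap: 75.1
([0.0013, -0.0006, 0.1037], -0.1)
```

View pics/v1.png

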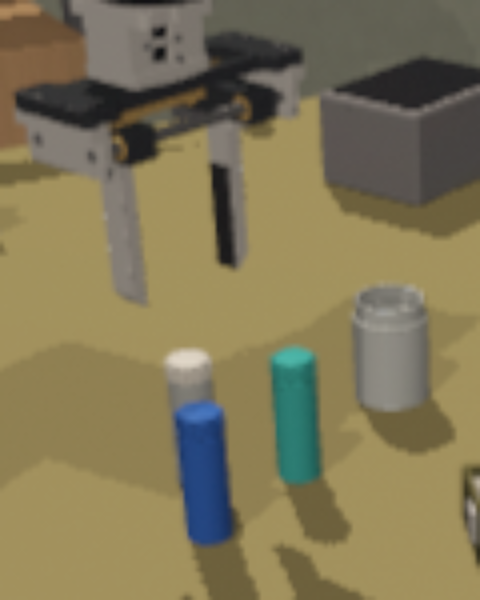

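The jaws straddle the white-capped vial at crop (190,365), clear of the blue and turquoise ones. I'll go down and grip it.

```bash
python3 -m handwheel '[[0.001,0,0.035,0],[0.001,0,0.07,0],[0.001,0,0.104,0],[0.001,0,0.104,0]]'; python3 -m handwheel '[[0,0,0,0],[0,0,0,0],[0,0,0,0],[0,0,0,0],[0,0,0,0]]' 1 15;  python3 -m handwheel '[[0,0,0,0],[0,0,0,0]]';python3 -m handwheel '[[0,0,-0.03,0],[0,0,-0.07,0],[0,0,-0.11,0],[0,0,-0.145,0],[0,0,-0.145,0]]'; python3 -c "
from h import *
print(go(510.3,-39.3,190,110))"
```

```text
clock: 8.82
eef_pos: [389.8, 255.7, 45.6]
eef_rot: [-3.137, 0.003, 1.917]
wrist_force: [-0.0, 0.7, -0.7]
finger_gap: 75.3
clock: 9.45
eef_pos: [389.8, 255.8, 45.8]
eef_rot: [-3.138, 0.003, 1.917]
wrist_force: [0.1, 0.5, 0.2]
finger_gap: 29.6
clock: 9.7
eef_pos: [389.8, 255.8, 45.8]
eef_rot: [-3.138, 0.003, 1.917]
wrist_force: [0.2, 0.2, -0.2]
finger_gap: 29.8
clock: 10.32
eef_pos: [391.0, 256.9, 192.9]
eef_rot: [3.141, 0.002, 1.917]
wrist_force: [0.2, 1.1, -0.8]
finger_gap: 29.8
([-0.3191, 0.0116, 0.0029], -0.1)
```

```bash
python3 -m handwheel '[[-0.025,0.001,0,0],[-0.075,0.003,0,0],[-0.125,0.005,0,0],[-0.175,0.006,0,0],[-0.215,0.008,0,0]]';python3 -m handwheel '[[-0.035,0.001,0,0],[-0.07,0.003,0,0],[-0.1,0.0035,0,0],[-0.104,0.0035,0,0],[-0.104,0.0035,0,0]]';  python3 -c "
from h import *
print(go(510.3,-39.3,100,110))"
```

```text
clock: 10.95
eef_pos: [471.6, 55.5, 192.2]
eef_rot: [-3.14, 0.002, 1.917]
wrist_force: [-0.0, -0.2, -0.5]
finger_gap: 29.5
clock: 11.58
eef_pos: [509.7, -40.7, 191.6]
eef_rot: [-3.139, 0.001, 1.916]
wrist_force: [0.5, 0.4, -0.5]
finger_gap: 29.7
([0.0011, 0.0011, 0.0916], -0.2)
```

```bash
python3 -m handwheel '[[0.001,0.001,0.03,0],[0.001,0.001,0.06,0],[0.001,0.001,0.085,0],[0.001,0.001,0.092,0],[0.001,0.001,0.092,0]]'; python3 -c "
from h import *
cv2.imwrite('pics/p4.png',cv2.resize(cams.camera('side')[110:290,230:370,::-1],(420,540)))
print(go(510.3,-39.3,60,110))"
```

```text
clock: 12.2
eef_pos: [510.0, -39.0, 99.8]
eef_rot: [-3.139, 0.001, 1.917]
wrist_force: [-0.2, 0.9, 0.5]
finger_gap: 29.5
([-0.0001, -0.0001, 0.0404], -0.2)
```

View pics/p4.png

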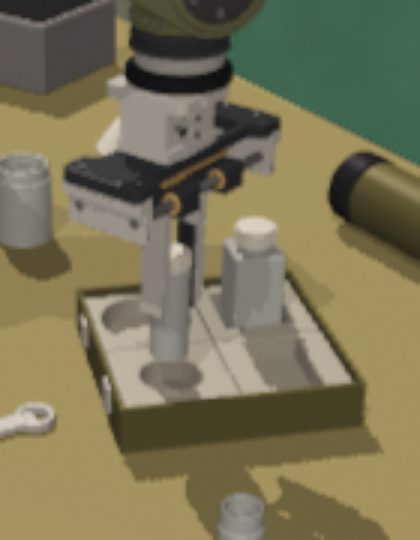

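The vial hangs vertically over its round pocket, with its foot at crop (168,352) and the pocket at (171,375). I'll lower it and release.

```bash
python3 -m handwheel '[[0,0,0.015,0],[0,0,0.03,0],[0,0,0.039,0],[0,0,0.0395,0],[0,0,0.0395,0]]'; python3 -m handwheel '[[0,0,0,0],[0,0,0,0],[0,0,0,0],[0,0,0,0]]' 0.35; python3 -m handwheel '[[0,0,-0.03,0],[0,0,-0.08,0],[0,0,-0.13,0],[0,0,-0.13,0]]'; python3 -c "
from h import *
print(go(592.5,-313,190,68.5))"
```

```text
clock: 12.88
eef_pos: [510.4, -39.3, 60.8]
eef_rot: [-3.14, 0.001, 1.917]
wrist_force: [0.8, 0.0, 0.2]
finger_gap: 29.8
clock: 13.38
eef_pos: [510.4, -39.3, 60.9]
eef_rot: [-3.14, 0.001, 1.917]
wrist_force: [0.4, -0.7, 0.5]
finger_gap: 60.5
clock: 13.88
eef_pos: [511.9, -39.2, 194.5]
eef_rot: [3.137, 0.005, 1.917]
wrist_force: [-0.6, -0.7, -0.9]
finger_gap: 61.3
([-0.2849, -0.0171, 0.0045], 41.3)
```

```bash
python3 -m handwheel '[[-0.055,-0.003,0,8],[-0.11,-0.006,0,17],[-0.165,-0.01,0,26],[-0.22,-0.013,0,34],[-0.265,-0.016,0,41.3]]' 0.1; python3 -c "
from h import *
print(go(592.5,-313,150,68.5))"
```

```text
clock: 14.5
eef_pos: [586.6, -295.8, 193.8]
eef_rot: [3.137, 0.001, 1.191]
wrist_force: [0.2, 1.6, 0.2]
finger_gap: 84.8
([-0.0138, 0.0118, 0.0438], -0.3)
```

```bash
python3 -m handwheel '[[-0.014,0.012,0.03,0],[-0.014,0.012,0.044,0],[-0.014,0.012,0.044,0],[-0.014,0.012,0.044,0]]'; python3 -c "
from h import *
a=cams.camera('side')[...,::-1];b=cams.camera('top')[...,::-1]
cv2.imwrite('pics/f1.png',np.hstack([cv2.resize(a[180:320,340:460],(400,466)),cv2.resize(a[180:320,225:340] if 0 else a[150:290,230:350],(400,466))]))
print(go(592.5,-313,47,68.5))"
```

```text
clock: 15.0
eef_pos: [593.1, -312.6, 151.2]
eef_rot: [3.136, 0.001, 1.192]
wrist_force: [0.2, -0.3, 0.7]
finger_gap: 84.5
([-0.0004, -0.0006, 0.1043], -0.2)
```

View pics/f1.png

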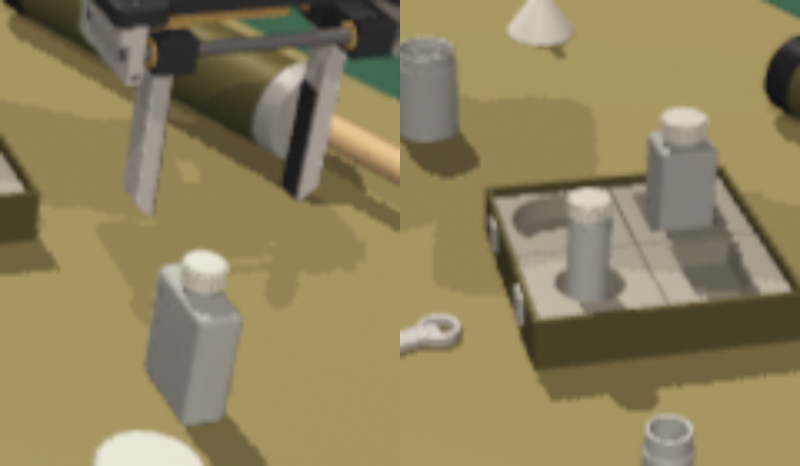

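The vial and square bottle stand in their pockets. The jaws are across the flask's thin direction, so I'll go down.

```bash
python3 -m handwheel '[[0,0,0.035,0],[0,0,0.07,0],[0,0,0.104,0],[0,0,0.104,0]]'; python3 -m handwheel '[[0,0,0,0],[0,0,0,0],[0,0,0,0],[0,0,0,0],[0,0,0,0]]' 1 15;  python3 -m handwheel '[[0,0,0,0],[0,0,0,0]]';python3 -m handwheel '[[0,0,-0.03,0],[0,0,-0.07,0],[0,0,-0.11,0],[0,0,-0.145,0],[0,0,-0.145,0]]'; python3 -c "
from h import *
print(go(597,-72,190,69.7))"
```

```text
clock: 15.6
eef_pos: [592.9, -312.3, 45.7]
eef_rot: [3.139, 0.0, 1.192]
wrist_force: [0.1, -0.5, 0.3]
finger_gap: 84.7
clock: 16.23
eef_pos: [593.0, -312.3, 45.9]
eef_rot: [3.139, 0.0, 1.192]
wrist_force: [-0.3, -0.3, -1.1]
finger_gap: 38.1
clock: 16.48
eef_pos: [592.9, -312.4, 45.9]
eef_rot: [3.139, 0.0, 1.192]
wrist_force: [0.1, 0.6, 0.6]
finger_gap: 28.5
clock: 17.1
eef_pos: [593.4, -312.6, 193.7]
eef_rot: [3.134, 0.001, 1.192]
wrist_force: [0.1, 1.3, -1.4]
finger_gap: 28.3
([0.2249, -0.0856, 0.0037], -1.4)
```

```bash
python3 -m handwheel '[[0.02,-0.008,0,-1],[0.065,-0.025,0,-1],[0.11,-0.042,0,-1],[0.155,-0.059,0,-1.4],[0.19,-0.072,0,-1.4]]';python3 -m handwheel '[[0.02,-0.008,0,0],[0.035,-0.013,0,0],[0.035,-0.0135,0,0],[0.035,-0.0135,0,0]]';  python3 -c "
from h import *
print(go(597,-72,95,69.7))"
```

```text
clock: 17.73
eef_pos: [595.7, -106.3, 191.4]
eef_rot: [3.137, 0.001, 1.219]
wrist_force: [0.9, 0.2, -1.1]
finger_gap: 28.3
clock: 18.23
eef_pos: [595.0, -69.3, 191.0]
eef_rot: [3.137, 0.001, 1.218]
wrist_force: [1.2, 0.2, -0.9]
finger_gap: 28.0
([-0.0018, 0.0028, 0.096], 0.1)
```

```bash
python3 -m handwheel '[[-0.002,0.003,0.03,0],[-0.002,0.003,0.06,0],[-0.002,0.003,0.085,0],[-0.002,0.003,0.096,0],[-0.002,0.003,0.096,0]]'; python3 -c "
from h import *
cv2.imwrite('pics/p5.png',cv2.resize(cams.camera('side')[110:290,230:370,::-1],(420,540)))
print(go(597,-72,60.5,69.7))"
```

```text
clock: 18.85
eef_pos: [597.4, -73.0, 94.8]
eef_rot: [3.137, 0.002, 1.218]
wrist_force: [0.2, -0.7, -1.0]
finger_gap: 28.3
([0.0006, -0.0011, 0.0351], 0.1)
```

View pics/p5.png

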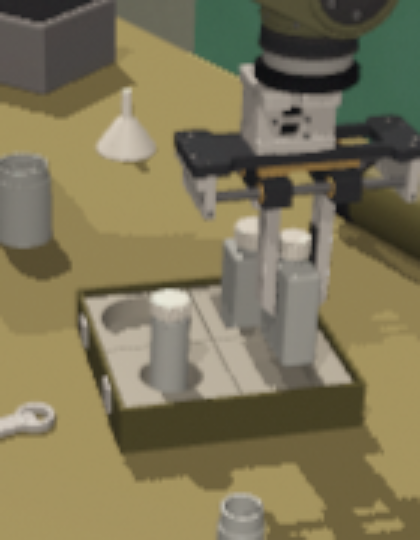

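The flask's foot is over the oblong pocket and aligned with it. I'll lower it and release.

```bash
python3 -m handwheel '[[0.001,-0.001,0.012,0],[0.001,-0.001,0.024,0],[0.001,-0.001,0.033,0],[0.001,-0.001,0.034,0],[0.001,-0.001,0.034,0]]'; python3 -m handwheel '[[0,0,0,0],[0,0,0,0],[0,0,0,0],[0,0,0,0]]' 0.35; python3 -m handwheel '[[0,0,-0.03,0],[0,0,-0.08,0],[0,0,-0.13,0],[0,0,-0.13,0]]'; python3 -c "
from h import *
print(go(461.5,-407.5,190,114.7), go(461.5,-407.5,190,50))"
```

```text
clock: 19.52
eef_pos: [597.5, -71.8, 61.7]
eef_rot: [3.136, 0.001, 1.218]
wrist_force: [0.3, -0.1, -1.9]
finger_gap: 28.1
clock: 20.02
eef_pos: [597.5, -71.8, 61.8]
eef_rot: [3.136, 0.001, 1.218]
wrist_force: [-0.5, -0.3, 0.2]
finger_gap: 60.4
clock: 20.52
eef_pos: [598.3, -71.6, 196.0]
eef_rot: [3.129, 0.0, 1.218]
wrist_force: [0.5, 0.4, -0.0]
finger_gap: 60.5
([-0.3625, -0.0123, 0.006], -44.9) ([-0.3625, -0.0123, 0.006], 19.8)
```

```bash
python3 -m handwheel '[[-0.055,-0.002,0,-9],[-0.11,-0.004,0,-18],[-0.165,-0.006,0,-27],[-0.22,-0.008,0,-36],[-0.275,-0.009,0,-44.9]]' 0; python3 -c "
from h import *
print(go(461.5,-407.5,150,114.7))"
```

```text
clock: 21.15
eef_pos: [493.7, -327.9, 194.9]
eef_rot: [3.133, 0.008, 2.007]
wrist_force: [1.3, -0.9, -0.1]
finger_gap: 94.0
([-0.0585, -0.0628, 0.0449], 0.3)
```

```bash
python3 -m handwheel '[[-0.03,-0.03,0.01,0],[-0.058,-0.063,0.03,0],[-0.058,-0.063,0.045,0],[-0.058,-0.063,0.045,0]]'; python3 -c "
from h import *
a=cams.camera('side')[...,::-1]
cv2.imwrite('pics/j1.png',np.hstack([cv2.resize(a[230:370,320:440],(400,466)),cv2.resize(a[150:290,230:350],(400,466))]))
print(go(461.5,-407.5,47,114.7))"
```

```text
clock: 21.65
eef_pos: [461.3, -406.3, 148.1]
eef_rot: [3.134, 0.005, 2.007]
wrist_force: [0.3, -0.7, -0.2]
finger_gap: 93.9
([-0.0009, -0.0009, 0.1023], 0.3)
```

View pics/j1.png

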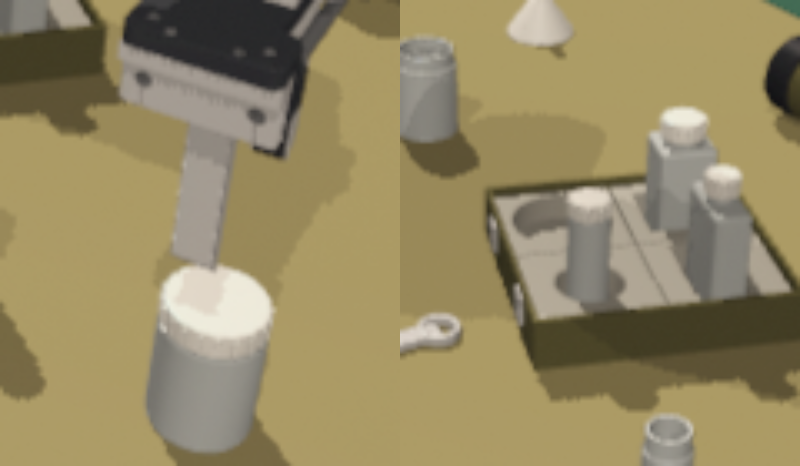

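The flask stands in its pocket. The near finger hangs in front of the jar's cap along the view axis, which fits the computed centring. I'll go down and watch the force.

```bash
python3 -m handwheel '[[-0.001,-0.001,0.025,0],[-0.001,-0.001,0.05,0],[-0.001,-0.001,0.062,0],[-0.001,-0.001,0.062,0]]'; python3 -m handwheel '[[0,0,0.02,0],[0,0,0.04,0],[0,0,0.04,0]]'; python3 -m handwheel '[[0,0,0,0],[0,0,0,0],[0,0,0,0],[0,0,0,0],[0,0,0,0]]' 1 20;  python3 -m handwheel '[[0,0,0,0],[0,0,0,0]]';python3 -m handwheel '[[0,0,-0.03,0],[0,0,-0.07,0],[0,0,-0.11,0],[0,0,-0.145,0],[0,0,-0.145,0]]'; python3 -c "
from h import *
print(go(543,46,190,114.7))"
```

```text
clock: 22.2
eef_pos: [462.4, -407.3, 87.5]
eef_rot: [3.134, 0.006, 2.008]
wrist_force: [-0.0, -0.1, 0.8]
finger_gap: 94.1
clock: 22.58
eef_pos: [462.1, -406.6, 45.3]
eef_rot: [3.135, 0.003, 2.008]
wrist_force: [-0.6, -1.0, 0.6]
finger_gap: 93.8
clock: 23.2
eef_pos: [462.1, -406.7, 45.5]
eef_rot: [3.135, 0.004, 2.008]
wrist_force: [-0.2, 0.1, 3.2]
finger_gap: 55.9
clock: 23.45
eef_pos: [462.2, -406.7, 45.5]
eef_rot: [3.135, 0.003, 2.008]
wrist_force: [-0.5, -0.1, 0.3]
finger_gap: 56.0
clock: 24.08
eef_pos: [461.6, -407.2, 192.8]
eef_rot: [3.133, 0.007, 2.008]
wrist_force: [-0.8, 0.3, -1.7]
finger_gap: 55.8
([0.376, 0.2658, 0.0028], 0.4)
```

```bash
python3 -m handwheel '[[0.02,0.014,0,0],[0.06,0.042,-0.01,0],[0.1,0.07,-0.01,0],[0.14,0.098,-0.01,0],[0.18,0.127,-0.01,0]]';python3 -m handwheel '[[0.04,0.028,0,0],[0.08,0.056,0,0],[0.12,0.085,0,0],[0.15,0.106,0,0],[0.165,0.117,0,0]]';  python3 -c "
from h import *
print(go(543,46,200,114.7))"
```

```text
clock: 24.7
eef_pos: [499.8, -188.6, 200.5]
eef_rot: [3.135, 0.006, 2.008]
wrist_force: [0.9, -0.1, -2.1]
finger_gap: 55.8
clock: 25.32
eef_pos: [535.4, 12.0, 198.7]
eef_rot: [3.137, 0.004, 2.01]
wrist_force: [-0.8, -0.4, -1.3]
finger_gap: 55.2
([0.0276, 0.0213, -0.0013], 0.5)
```

```bash
python3 -m handwheel '[[0.014,0.01,0,0],[0.0275,0.021,0,0],[0.0275,0.021,0,0],[0.0275,0.021,0,0]]'; python3 -m handwheel '[[0,0,0.035,0],[0,0,0.07,0],[0,0,0.095,0],[0,0,0.1,0],[0,0,0.1,0]]';  python3 -c "
from h import *
cv2.imwrite('pics/p6.png',cv2.resize(cams.camera('side')[110:290,230:370,::-1],(420,540)))
print(go(543,46,60.5,114.7))"
```

```text
clock: 25.82
eef_pos: [542.8, 45.3, 198.7]
eef_rot: [3.137, 0.005, 2.01]
wrist_force: [0.7, 0.5, -2.0]
finger_gap: 55.6
clock: 26.45
eef_pos: [543.7, 44.7, 99.3]
eef_rot: [3.136, 0.005, 2.009]
wrist_force: [-0.9, -0.3, -1.7]
finger_gap: 55.4
([0.0014, -0.0003, 0.0393], 0.4)
```

View pics/p6.png

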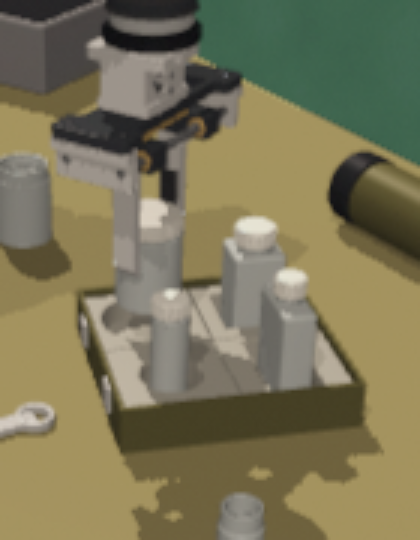

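The jar is over its round pocket and clear of its neighbours. I'll lower it, release, retreat, and check.

```bash
python3 -m handwheel '[[0.001,0,0.013,0],[0.001,0,0.026,0],[0.001,0,0.037,0],[0.001,0,0.039,0],[0.001,0,0.039,0]]'; python3 -m handwheel '[[0,0,0,0],[0,0,0,0],[0,0,0,0],[0,0,0,0]]' 0.1; python3 -m handwheel '[[0,0,-0.03,0],[0,0,-0.08,0],[0,0,-0.13,0],[0,0,-0.13,0]]'; python3 -c "
from h import *
print(go(330,200,230,114.7))"
```

```text
clock: 27.12
eef_pos: [543.8, 45.7, 60.7]
eef_rot: [3.136, 0.005, 2.009]
wrist_force: [0.1, -0.5, -2.4]
finger_gap: 55.3
clock: 27.62
eef_pos: [543.9, 45.7, 60.9]
eef_rot: [3.136, 0.005, 2.009]
wrist_force: [-0.6, -0.1, -0.4]
finger_gap: 84.4
clock: 28.12
eef_pos: [544.3, 46.0, 194.6]
eef_rot: [3.129, 0.008, 2.009]
wrist_force: [0.1, 0.4, 0.1]
finger_gap: 84.1
([0.2304, -0.1287, -0.0354], 0.4)
```

```bash
python3 -m handwheel '[[0.05,-0.028,-0.01,0],[0.1,-0.056,-0.02,0],[0.15,-0.084,-0.035,0],[0.19,-0.11,-0.035,0],[0.21,-0.12,-0.035,0]]'; python3 -m handwheel '[[0.02,-0.1,0,0],[0.02,-0.1,0,0],[0.02,-0.1,0,0],[0.02,-0.1,0,0],[0.02,-0.1,0,0]]'
python3 - <<'E'
from h import *
im={n:cams.camera(n)[...,::-1].copy() for n in("top","side")}
P={"sq":(628.7,15,114,628.7,15.5),"vial":(510.3,-39.3,104,510.3,-38.8),"flask":(597.5,-71.8,114,597,-71.5),"jar":(543.9,45.7,94,543,46.5)}
for n,t in im.items():
    h=cv2.cvtColor(t,cv2.COLOR_BGR2HSV);m=((h[...,2]>(165))&(h[...,1]<75)).astype(np.uint8)
    k,l,st,c=cv2.connectedComponentsWithStats(m)
    for a,(x,y,z,*_) in P.items():
        z-=0 if n=="top" else 4;e=px(n,np.array([x,y,z]));i=1+np.argmin(np.hypot(*(c[1:]-e).T)+1e3*(st[1:,4]<15));print(n,a,e.round(1),c[i].round(1),st[i,4],on(n,c[i],z).round(1))
cv2.imwrite('pics/end.png',np.hstack([cv2.resize(im["top"][120:320,60:260] if 0 else im["top"][110:290,70:340],(405,270)) ,cv2.resize(im["side"][120:300,170:350],(395,395))[:270]]) if 0 else np.vstack([cv2.resize(im["top"][120:280,130:430],(800,300) if 0 else (560,298)),cv2.resize(im["side"][120:330,150:450],(560,300) if 0 else (430,300)) if 0 else cv2.resize(im["side"][140:300,170:470],(560,298))]))
E
```

```text
clock: 28.75
eef_pos: [344.1, 186.0, 225.8]
eef_rot: [3.13, 0.008, 2.011]
wrist_force: [-0.5, 0.1, 0.6]
finger_gap: 84.4
clock: 29.38
eef_pos: [245.7, 161.6, 224.1]
eef_rot: [3.131, 0.008, 2.01]
wrist_force: [-0.5, 0.1, 0.4]
finger_gap: 84.4
top sq [271.7 154.2] [271.7 154. ] 137 [629.4  15. ]
top vial [292.1 207.2] [291.5 206.9] 107 [510.9 -37.9]
top flask [308.9 169.8] [308.9 169.1] 73 [599.2 -71.6]
top jar [255.7 191.4] [255.6 191.1] 384 [544.5  46. ]
side sq [314.6 185.2] [314.5 186.2] 111 [625.   10.2]
side vial [286.9 209.7] [286.2 210.3] 101 [507.3 -40.8]
side flask [326.2 202.3] [326.4 203.1] 81 [595.4 -75.3]
side jar [279.  195.6] [278.7 196.5] 253 [540.6  41.9]
```

View pics/end.png

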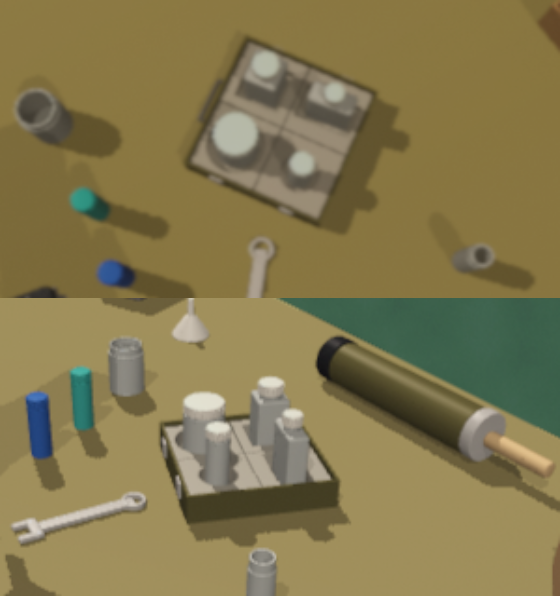

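Both views show all four containers upright in their pockets. The cap pixels fall within about 1 px of where they should be, and the empties haven't moved. I'm handing in.

```bash
python3 -c "
from h import *
print(manip.sign_off())"
```

```text
the job is handed in; nothing more can be done
None
```

I packed the square bottle, slim vial, flat flask and wide jar, one at a time, into their matching pockets. I then moved the arm clear and handed in at about 29.5 s of the 109 s allowed; `sign_off` gives no verdict.

- **Position:** in the final pictures all four caps are within about 1 px (1–2 mm) of where seated, centred containers should appear. By the top camera they are within about 3 mm of the estimated pocket centres.
- **Camera disagreement:** the side camera puts the caps about 4–5 mm lower in x and y than the top camera. It showed a similar offset, mainly in y, when I measured the pockets, so I put it down to calibration. Even so, it is within the 15 mm tolerance.
- **Height:** I let go of each container 0 to 2 mm above the pocket floor. I checked seating and tilt only by eye and by the cap pixels.
- **Empties:** both open containers look upright and untouched by eye. I did not re-measure them numerically.
- **Forces:** the largest wrist force component reported at the end of a move was about 5 N.

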